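# Kit the cut profiles into their trays

### The arm

A 6-joint arm with a two-finger parallel gripper is mounted at the origin on the work surface. World frame = base frame: x ahead of the robot, y to its left, z up, the work surface at z = 0. Lengths are in m, angles in rad, forces in N, time in s.
With the tool pointing down it reaches from about 0.375 to 0.75 m from the base axis. Payload 9 kg.
Tool frame: the origin (TCP) lies midway between the tips of the shut fingers; the grasp point (between the pads) lies 19 mm behind it; x points along the fingers, y is the direction in which the jaws open and shut, and the axes are right-handed (so a half turn about x gives the same grasp; the last joint's range is limited). The gripper opens to 85 mm and grips with 20 to 120 N. Pads are 22 mm wide; open, the fingers measure 114 mm over their backs; the gripper's body (76 mm by 85 mm) begins 54 mm behind the grasp point. The pads swing forward as they close: fully open they stand 13 mm farther back than shut.
Start: joints at [1.114, 0.104, 0.097, 1.564, 0, 1.353], TCP at [0.142, 0.583, 0.231] pointing down, gripper open.
Joint ranges: [-2.99, 2.99], [-0.84, 1.86], [-1.1, 1.16], [-1.84, 2.11], [-1.51, 1.56], [-3.14, 3.14]. Speed limits (rad/s): [2.22, 2.22, 2.57, 3.14, 3.14, 3.14].

### API

Orientations are given as a 3x3 rotation matrix whose columns are the frame's x, y, z axes.
In Python, from plant import bot, imaging gives the robot as it stands.
- The arm moves only by the tool servo_tool, never from a script. Its argument "plan" is a list of rows, each a list of 5 numbers: the shift along the tool's x, y, z each as a share of 0.04 m, from -1 to 1, then the turn about the tool's x as a share of 90 degrees, from -1 to 1, then the opening, from 0 (shut) to 1 (fully open). In form: [[x, y, z, turn, jaw], ...]. A call has 1 to 10 rows; each row shifts and turns the pose as measured when the row begins, along the tool's axes as they then stand; what a row does not reach is not made up. A row lasts 1/10 s, in which the tool goes at most 50 mm and 8.59 degrees, less where a joint would pass 70% of its speed; a pose out of reach is approached as far as the arm can. A call with a number of a shift or a turn outside -1 to 1 is refused whole. A call with a gripper value outside its range is refused whole. The fingers move at their own pace and stop on an object; "grip_force" is the grip in N (left out, the last holds). Time passes only in rows, so rows that do not move let the fingers close. It gives the time, the measured TCP pose, the force and the opening at its end, in the units of the state.
- bot.observe(): the state, without advancing time (a new reading comes with each control period).
- imaging.grab_frame(name): name is "side" or "top"; returns a dict with "pixels" (420x560x3 uint8, red, green, blue), "fovy" (degrees; the focal length in pixels is half the picture's height over the tangent of half this angle, whatever the lens; pixels are square), "cx", "cy" (the principal point, pixels), "cam_to_world" (4x4, takes a point from camera to world coordinates). Camera axes: x right, y up, looking along -z (the intrinsics and any distortion apply to the point x, -y, -z); pixel columns grow to the right and rows downward; lengths in m; the calibration is good to about 2 mm. A picture is of the moment at which its call begins. There is no depth.
- bot.close_job(): hands the job in, once; it reports no verdict.
Trained networks look in the newest picture that a camera, given by its name, has taken for a name from the list of things; names that differ only in an ending like _2 or _b are one class to them, and where a whole thing is asked for, a point or a joint stands for the part that bears it (a point fixed in the world has none). Each returns a list of dicts, best first, with "score" (0 to 1); they miss things now and then, are a little off and sometimes report something else, mostly with a low value. They report only what shows in the picture. A call takes as long as a camera call. They do not tell look-alikes from the thing itself.
- imaging.search_frame(camera, target): "bbox" ([left, top, right, bottom] in pixels, round what is visible of it).
The state is a dict: "t": time; "q": joint angles; "joint_velocities": joint speeds; "joint_efforts": joint torques, N m; "eef_pos": TCP position; "eef_rot": TCP orientation; "ft_force": force on the tool from outside, world axes, zero at the start; "torque": the same for the moment, N m; "finger_gap": opening from 0.0 (shut) to 1.0 (fully open).
Only numpy, scipy, OpenCV 4.12 (cv2) and the standard library are available. Lean on these libraries where they do the work, as an engineer would, in place of code of your own. Each camera call takes 0.05 s, during which the arm holds its last target. There are 200 camera calls.

### The job

Lay each of the four loose cut pieces of aluminium profile flat and lengthwise in the card tray made for its length: the shortest piece in the shortest tray, and so on up to the longest piece in the longest tray. Set each piece down in its tray rather than dropping it from a height, and leave the two sockets that stand among the pieces upright where they are.

Things in the scene. Friction and masses are not known exactly. Their poses are not given: they have to be found in the camera images.
- piece_short: Loose bare-aluminium T-slot profile (slotted square bar) cut to length, 50 mm long (shortest of the four), 30 x 30 mm in section, about 45 g, lying flat on the bench. Origin at its centre (15 mm above its underside), x along its length; both ends and all four long faces are alike.
- piece_medium: Loose bare-aluminium T-slot profile (slotted square bar) cut to length, 70 mm long (second shortest of the four), 30 x 30 mm in section, about 63 g, lying flat on the bench. Origin at its centre (15 mm above its underside), x along its length; both ends and all four long faces are alike.
- piece_long: Loose bare-aluminium T-slot profile (slotted square bar) cut to length, 90 mm long (second longest of the four), 30 x 30 mm in section, about 81 g, lying flat on the bench. Origin at its centre (15 mm above its underside), x along its length; both ends and all four long faces are alike.
- piece_longest: Loose bare-aluminium T-slot profile (slotted square bar) cut to length, 110 mm long (longest of the four), 30 x 30 mm in section, about 99 g, lying flat on the bench. Origin at its centre (15 mm above its underside), x along its length; both ends and all four long faces are alike.
- tray_short: Shallow open brown card tray, fixed to the bench, for the 50 mm profile (shortest of the four trays): outside 78 x 58 mm and 8 mm tall, walls 3 mm, floor 3 mm thick, inside 72 x 52 mm. Origin at the centre of its underside, on the bench; x along its length. A profile lying in it has its centre 18 mm above the bench and stands 25 mm proud of the walls.
- tray_medium: Shallow open brown card tray, fixed to the bench, for the 70 mm profile (second shortest of the four trays): outside 98 x 58 mm and 8 mm tall, walls 3 mm, floor 3 mm thick, inside 92 x 52 mm. Origin at the centre of its underside, on the bench; x along its length. A profile lying in it has its centre 18 mm above the bench and stands 25 mm proud of the walls.
- tray_long: Shallow open brown card tray, fixed to the bench, for the 90 mm profile (second longest of the four trays): outside 118 x 58 mm and 8 mm tall, walls 3 mm, floor 3 mm thick, inside 112 x 52 mm. Origin at the centre of its underside, on the bench; x along its length. A profile lying in it has its centre 18 mm above the bench and stands 25 mm proud of the walls.
- tray_longest: Shallow open brown card tray, fixed to the bench, for the 110 mm profile (longest of the four trays): outside 138 x 58 mm and 8 mm tall, walls 3 mm, floor 3 mm thick, inside 132 x 52 mm. Origin at the centre of its underside, on the bench; x along its length. A profile lying in it has its centre 18 mm above the bench and stands 25 mm proud of the walls.
- socket_left: Loose steel wrench socket standing upright on the left side of the work area (+y), among the profiles and trays: 26 mm diameter, 36 mm tall, 70 g. Origin at the centre of its underside. To be left alone.
- socket_right: Loose steel wrench socket standing upright on the right side of the work area (-y), among the profiles and trays: 26 mm diameter, 36 mm tall, 70 g. Origin at the centre of its underside. To be left alone.
Not all that is in view belongs to the job. What is shaped like the tray_medium but green is not meant.

How it is judged:
At the end, for the whole second after the job is handed in: Each profile lies flat inside the tray of its own length: its centre within 13 mm of the tray's centre along and across, 14 to 22 mm above the tray's underside, its length within 0.35 rad of the tray's, released and at rest (x of piece_short in the frame of tray_short between -0.013 and 0.013 m and y of piece_short in the frame of tray_short between -0.013 and 0.013 m and z of piece_short in the frame of tray_short between 0.014 and 0.022 m and angle between the x axis of piece_short and the x axis of tray_short, either way round below 0.35 rad and linear speed of each of piece_short, piece_medium, piece_long, piece_longest below 0.02 m/s and contact force between the fingers and piece_short below 0.1 N and x of piece_medium in the frame of tray_medium between -0.013 and 0.013 m and y of piece_medium in the frame of tray_medium between -0.013 and 0.013 m and z of piece_medium in the frame of tray_medium between 0.014 and 0.022 m and angle between the x axis of piece_medium and the x axis of tray_medium, either way round below 0.35 rad and contact force between the fingers and piece_medium below 0.1 N and x of piece_long in the frame of tray_long between -0.013 and 0.013 m and y of piece_long in the frame of tray_long between -0.013 and 0.013 m and z of piece_long in the frame of tray_long between 0.014 and 0.022 m and angle between the x axis of piece_long and the x axis of tray_long, either way round below 0.35 rad and contact force between the fingers and piece_long below 0.1 N and x of piece_longest in the frame of tray_longest between -0.013 and 0.013 m and y of piece_longest in the frame of tray_longest between -0.013 and 0.013 m and z of piece_longest in the frame of tray_longest between 0.014 and 0.022 m and angle between the x axis of piece_longest and the x axis of tray_longest, either way round below 0.35 rad and contact force between the fingers and piece_longest below 0.1 N); the robot touches nothing.
It fails at once if a profile is let go in the air (its centre more than 65 mm above the bench) ((height (world z) of piece_short above 0.065 m and contact force between the fingers and piece_short below 0.01 N) or (height (world z) of piece_medium above 0.065 m and contact force between the fingers and piece_medium below 0.01 N) or (height (world z) of piece_long above 0.065 m and contact force between the fingers and piece_long below 0.01 N) or (height (world z) of piece_longest above 0.065 m and contact force between the fingers and piece_longest below 0.01 N)).
It fails at once if the left socket is tipped over or moved more than 30 mm (angle between socket_left's own z axis and vertical above 0.5 rad or distance of socket_left from where it was at the start of the episode above 0.03 m).
It fails at once if the right socket is tipped over or moved more than 30 mm (angle between socket_right's own z axis and vertical above 0.5 rad or distance of socket_right from where it was at the start of the episode above 0.03 m).
It also fails if it takes over 104 s, if anything falls off the work surface, if the arm or the gripper's body presses on something with over 40 N, if the wrist force passes 120 N, or if a joint passes its speed limit or range.

## Working session

There is one attempt and no reset: what is moved stays moved. The work goes in short steps, Python scripts to look and compute and a tool call to move; the robot and the scene stay as the last step left them, time stands still between calls to the robot, and variables do not carry over. Pictures are saved under pics/ and viewed, about 12 in all and at most 16, crops included, and the job is handed in when it is done.

Besides the shell and the picture viewer there is one more tool, called after ">>>" as name(argument=value, ...), one argument or row to a line, values as JSON. servo_tool: Moves the arm, as the interface text tells. Its arguments: {"type":"object","properties":{"plan":{"type":"array","items":{"type":"array","items":{"type":"number","minimum":-1,"maximum":1}}},"grip_force":{"type":"number"}},"required":["plan"]}

```bash
mkdir -p pics; ls; cat > h.py <<'E'
import numpy as np, cv2
from plant import bot, imaging
def grab(n,save=None):
    f=imaging.grab_frame(n)
    if save: cv2.imwrite('pics/'+save,cv2.cvtColor(f['pixels'],cv2.COLOR_RGB2BGR))
    return f
def w(f,u,v,z):
    T=np.array(f['cam_to_world']);F=210/np.tan(np.radians(f['fovy'])/2)
    d=T[:3,:3]@np.array([(u-f['cx'])/F,-(v-f['cy'])/F,-1]);o=T[:3,3]
    return (o+d*(z-o[2])/d[2])[:2]
E
python3 - <<'E'
from h import *
for n in ('top','side'):
    f=grab(n,n+'0.png'); print({k:v for k,v in f.items() if k!='pixels'})
    if n=='top':
      for t in 'piece_short piece_medium piece_long piece_longest tray_short tray_medium tray_long tray_longest socket_left'.split():
        for d in imaging.search_frame('top',t): 
            b=d['bbox'];print(t,round(d['score'],2),np.round(b),np.round(w(f,(b[0]+b[2])/2,(b[1]+b[3])/2,.03 if t[0]=='p' else .008),3))
s=bot.observe();print(s['eef_pos'],s['eef_rot'],s['finger_gap'])
E
```

```text
pics
{'fovy': 49.4700986055637, 'cx': 280.198757678676, 'cy': 216.92233689814293, 'cam_to_world': array([[-0.01986356,  0.9980951 , -0.05840898,  0.39374802],
       [-0.99975553, -0.02039617, -0.00853658,  0.04483414],
       [-0.00971164,  0.05822513,  0.99825624,  1.15701155],
       [ 0.        ,  0.        ,  0.        ,  1.        ]])}
piece_short 0.51 [156. 223. 174. 244.] [0.426 0.341]
piece_medium 0.63 [340. 194. 370. 225.] [ 0.473 -0.13 ]
piece_long 0.72 [234. 199. 272. 230.] [0.467 0.121]
piece_long 0.66 [249. 133. 274. 167.] [0.628 0.099]
piece_longest 0.67 [319. 122. 361. 161.] [ 0.645 -0.099]
tray_short 0.64 [249. 134. 272. 168.] [0.631 0.102]
tray_medium 0.93 [148. 163. 177. 203.] [0.554 0.353]
tray_medium 0.81 [103. 136. 130. 174.] [0.627 0.47 ]
tray_medium 0.74 [147. 270. 181. 314.] [0.278 0.349]
tray_long 0.64 [413. 138. 450. 186.] [ 0.592 -0.331]
tray_long 0.4 [389. 190. 400. 197.] [ 0.515 -0.235]
tray_longest 0.89 [418. 214. 464. 272.] [ 0.387 -0.347]
socket_left 0.56 [236. 202. 268. 227.] [0.468 0.125]
socket_left 0.3 [248. 135. 274. 167.] [0.63  0.101]
{'fovy': 44.744753208169726, 'cx': 277.0901056194074, 'cy': 211.3760361052307, 'cam_to_world': array([[ 0.70347752,  0.55224016, -0.44738148, -0.04868044],
       [-0.71046658,  0.52969569, -0.46331385, -0.47518803],
       [-0.01888447,  0.64378046,  0.76497718,  0.95100135],
       [ 0.        ,  0.        ,  0.        ,  1.        ]])}
[0.14193487 0.58298756 0.23132531] [[ 6.40296942e-05  2.36565432e-01  9.71615558e-01]
 [ 4.99082784e-05  9.71615558e-01 -2.36565435e-01]
 [-9.99999997e-01  6.36388722e-05  5.04056737e-05]] 0.9995937033163083
```

View pics/top0.png

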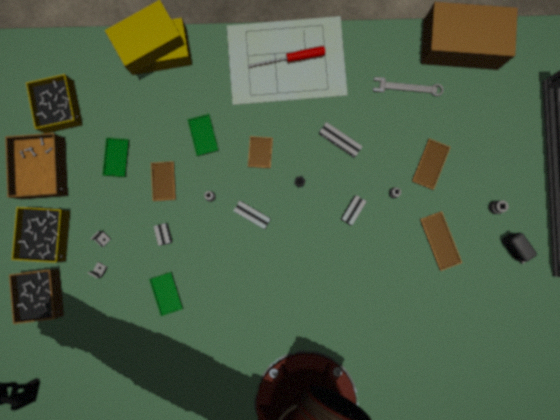

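View pics/side0.png

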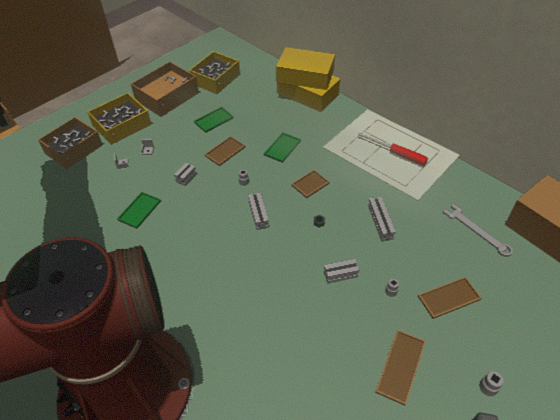

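The top view shows pieces at px (163,234), (353,209), (252,214) and (341,139), in order short, medium, long, longest. The brown trays, in the same order, are at (260,152), (163,181), (432,163) and (440,240), and the sockets are at (209,195) and (396,191). The green trays are decoys. Next I fit box poses to the silhouettes in both cameras.

```bash
cat > fit.py <<'E'
from h import *
from scipy.optimize import minimize
def proj(f,P):
    T=np.linalg.inv(np.array(f['cam_to_world']));F=210/np.tan(np.radians(f['fovy'])/2)
    c=P@T[:3,:3].T+T[:3,3];return np.c_[f['cx']-F*c[:,0]/c[:,2],f['cy']+F*c[:,1]/c[:,2]]
def box(p,L,W,H,z0=0):
    c,s=np.cos(p[2]),np.sin(p[2]);
    return np.array([[p[0]+c*a*L/2-s*b*W/2,p[1]+s*a*L/2+c*b*W/2,z] for a in(-1,1) for b in(-1,1) for z in(z0,z0+H)])
def mask(f,kind):
    hsv=cv2.cvtColor(f['pixels'],cv2.COLOR_RGB2HSV).astype(int);h,s,v=hsv[...,0],hsv[...,1],hsv[...,2]
    m=((h<22)&(s>90)&(v>50)) if kind=='t' else ((s<55)&(v>60))|(v<28)
    return cv2.morphologyEx(m.astype(np.uint8),cv2.MORPH_CLOSE,np.ones((3,3)))
def fit(fs,kind,p,L,W,H,z0=0):
    S=4;R=36;data=[]
    for f in fs:
        u=proj(f,np.array([[p[0],p[1],z0+H/2]]))[0].astype(int);o=np.maximum(u-R,0)
        m=mask(f,kind)[o[1]:o[1]+2*R,o[0]:o[0]+2*R]
        n,lab,st,_=cv2.connectedComponentsWithStats(m)
        # components overlapping the guess region
        k=[i for i in range(1,n) if st[i,4]>8 and (lab[R-9:R+9,R-9:R+9]==i).any()]
        m=np.isin(lab,k).astype(np.uint8)
        data.append((f,o,cv2.resize(m*255,None,fx=S,fy=S,interpolation=cv2.INTER_LINEAR)>127))
    def cost(q):
        c=0
        for f,o,m in data:
            h=cv2.convexHull((((proj(f,box(q,L,W,H,z0))-o+.5)*S)*16).astype(np.int32))
            r=np.zeros(m.shape,np.uint8);cv2.fillConvexPoly(r,h,1,shift=4)
            c+=1-(r.astype(bool)&m).sum()/(r.astype(bool)|m).sum()
        return c/len(data)
    best=None
    for y in ([p[2]] if len(p)>2 else np.arange(0,np.pi,np.pi/8)):
        q0=np.array([p[0],p[1],y]);sim=np.array([q0,q0+[.012,0,0],q0+[0,.012,0],q0+[0,0,.2]])
        r=minimize(cost,q0,method='Nelder-Mead',options=dict(initial_simplex=sim,xatol=2e-4,fatol=1e-4,maxiter=150))
        if best is None or r.fun<best.fun:best=r
    return best.x,best.fun
E
cat > m.py <<'E'
from fit import *
ft=grab('top');fs=grab('side')
G=dict(p50=(163,234),p70=(353,209),p90=(252,214),p110=(341,139),t78=(260,152),t98=(163,181),t118=(432,163),t138=(440,240))
for k,(u,v) in G.items():
    L=int(k[1:])/1000;t=k[0]=='t';W,H=(.058,.008) if t else (.03,.03)
    g=w(ft,u,v,H/2)
    for n,F in (('both',[ft,fs]),('top',[ft]),('side',[fs])):
        q,c=fit(F,k[0],g,L,W,H);print(k,n,np.round(q[:2],4),round(float(np.degrees(q[2]))%180,1),round(c,3))
for u,v in((209,195),(396,191),(300,182)):print(w(ft,u,v,.025))
E
python3 m.py
```

```text
p50 both [0.4234 0.353 ] 14.0 0.513
p50 top [0.4234 0.3529] 13.3 0.101
p50 side [0.3705 0.2825] 120.4 0.918
p70 both [ 0.4743 -0.129 ] 149.7 0.489
p70 top [ 0.4743 -0.1289] 148.5 0.104
p70 side [ 0.4527 -0.1904] 138.0 0.864
p90 both [0.4682 0.126 ] 60.1 0.522
p90 top [0.4685 0.126 ] 60.0 0.147
p90 side [0.3919 0.0982] 130.8 0.857
p110 both [ 0.6542 -0.1012] 55.0 0.465
p110 top [ 0.6543 -0.1011] 54.8 0.074
p110 side [ 0.6079 -0.1612] 133.9 0.813
t78 both [0.6294 0.1046] 175.0 0.1
t78 top [0.6293 0.1035] 174.6 0.096
t78 side [0.6306 0.1057] 174.2 0.093
t98 both [0.5604 0.3536] 2.5 0.102
t98 top [0.5598 0.3525] 3.1 0.096
t98 side [0.5617 0.3551] 2.5 0.099
t118 both [ 0.5894 -0.3289] 156.3 0.074
t118 top [ 0.5888 -0.3292] 156.1 0.09
t118 side [ 0.5905 -0.3289] 156.5 0.054
t138 both [ 0.3942 -0.3459] 19.6 0.061
t138 top [ 0.3945 -0.3465] 18.7 0.085
t138 side [ 0.394  -0.3462] 19.3 0.034
[0.51847315 0.23128649]
[ 0.51873074 -0.23504589]
[0.54633288 0.00332711]
```

>>> servo_tool(
  plan=[
    [0.5,0,0,-0.077,0.65],
    [0.5,0,0,-0.077,0.65],
    [0.5,0,0,-0.077,0.65],
    [0.5,0,0,-0.077,0.65],
    [0,-0.73,0.54,0,0.65],
    [0,-0.73,0.54,0,0.65],
    [0,-0.73,0.54,0,0.65],
    [0,-0.73,0.54,0,0.65],
    [0,-0.73,0.54,0,0.65],
    [0,-0.73,0.54,0,0.65],
  ],
  grip_force=50,
)

```text
t: 1.65
eef_pos: [0.315, 0.4462, 0.148]
eef_rot: [[-0.0, -0.27, 0.963], [0.003, 0.963, 0.27], [-1.0, 0.003, 0.001]]
ft_force: [1.0, 0.6, -0.4]
finger_gap: 0.651
```

```bash
cat > go.py <<'E'
import sys,numpy as np
from plant import bot
x,y,z,ph=map(float,sys.argv[1:5])
s=bot.observe();p=np.array(s['eef_pos']);R=np.array(s['eef_rot'])
cur=np.degrees(np.arctan2(R[1,1],R[0,1]));a=np.radians(ph)
d=np.array([x,y,z])-p;dy=d[0]*np.cos(a)+d[1]*np.sin(a);dz=d[0]*np.sin(a)-d[1]*np.cos(a)
print('t',round(s['t'],2),'pos',p.round(4),'phi',cur.round(1),'gap',round(s['finger_gap'],3),'F',np.round(s['ft_force'],1),'tilt',round(R[2,0],4))
t=(cur-ph+180)%360-180
print('shares x,y,z',(np.array([-d[2],dy,dz])/.04).round(2),'turn',round(t/90,3))
E
python3 go.py .4234 .353 .008 104
```

```text
t 1.65 pos [0.315  0.4462 0.148 ] phi 105.7 gap 0.651 F [ 1.   0.6 -0.4] tilt -1.0
shares x,y,z [ 3.5  -2.92  2.07] turn 0.019
```

>>> servo_tool(
  plan=[
    [0.3,-0.73,0.52,0.019,0.65],
    [0.3,-0.73,0.52,0,0.65],
    [0.3,-0.73,0.52,0,0.65],
    [0.3,-0.73,0.52,0,0.65],
    [0.3,0,0,0,0.65],
    [0,0,0,0,0.65],
  ],
)

```text
t: 2.25
eef_pos: [0.4326, 0.3472, 0.0872]
eef_rot: [[0.004, -0.235, 0.972], [0.005, 0.972, 0.235], [-1.0, 0.004, 0.005]]
ft_force: [0.0, 0.3, -0.9]
finger_gap: 0.653
```

```bash
python3 go.py .4234 .353 .008 104; python3 -c "
from h import *
f=grab('side');cv2.imwrite('pics/s1.png',cv2.resize(cv2.cvtColor(f['pixels'],4)[80:280,80:330],None,fx=3,fy=3))"
```

```text
t 2.25 pos [0.4326 0.3472 0.0872] phi 103.6 gap 0.653 F [ 0.   0.3 -0.9] tilt -1.0
shares x,y,z [ 1.98  0.2  -0.19] turn -0.005
```

View pics/s1.png

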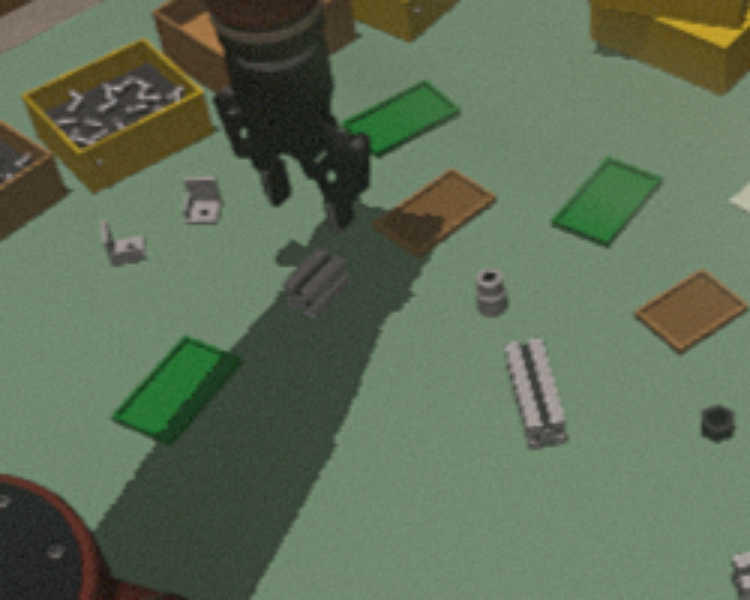

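The picture shows the open gripper above piece_short (crop px 318,282, in the gripper's shadow), with the jaws across its length. I correct the small offset and descend.

>>> servo_tool(
  plan=[
    [0.4,0.2,-0.19,0,0.65],
    [0,0,0,0,0.65],
    [0.5,0,0,0,0.65],
    [0.5,0,0,0,0.65],
    [0.3,0,0,0,0.65],
    [0,0,0,0,0.65],
  ],
)

```text
t: 2.9
eef_pos: [0.4239, 0.3597, 0.0254]
eef_rot: [[0.012, -0.243, 0.97], [0.009, 0.97, 0.243], [-1.0, 0.006, 0.014]]
ft_force: [0.5, -0.6, 0.3]
finger_gap: 0.652
```

```bash
python3 go.py .4234 .353 .008 104
```

```text
t 2.9 pos [0.4239 0.3597 0.0254] phi 104.1 gap 0.652 F [ 0.5 -0.6  0.3] tilt -0.9999
shares x,y,z [ 0.44 -0.16 -0.05] turn 0.001
```

>>> servo_tool(
  plan=[
    [0,-0.16,-0.05,0,0.65],
    [0.2,0,0,0,0.65],
    [0.2,0,0,0,0.65],
    [0,0,0,0,0.65],
  ],
)

```text
t: 3.3
eef_pos: [0.4253, 0.3537, 0.0116]
eef_rot: [[0.016, -0.244, 0.97], [0.011, 0.97, 0.244], [-1.0, 0.007, 0.018]]
ft_force: [-0.3, 0.4, -0.3]
finger_gap: 0.648
```

```bash
python3 go.py .4234 .353 .008 104
```

```text
t 3.3 pos [0.4253 0.3537 0.0116] phi 104.1 gap 0.648 F [-0.3  0.4 -0.3] tilt -0.9998
shares x,y,z [ 0.09 -0.01 -0.05] turn 0.001
```

>>> servo_tool(
  plan=[
    [0.1,0,-0.05,0,0.65],
    [0,0,0,0,0.2],
    [0,0,0,0,0.2],
    [0,0,0,0,0.2],
    [0,0,0,0,0.2],
    [0,0,0,0,0.2],
  ],
  grip_force=50,
)

```text
t: 3.9
eef_pos: [0.4239, 0.3535, 0.0081]
eef_rot: [[0.017, -0.244, 0.97], [0.011, 0.97, 0.243], [-1.0, 0.007, 0.019]]
ft_force: [1.0, 1.1, -0.4]
finger_gap: 0.342
```

```bash
python3 go.py .6294 .1046 .08 85
```

```text
t 3.9 pos [0.4239 0.3535 0.0081] phi 104.1 gap 0.342 F [ 1.   1.1 -0.4] tilt -0.9998
shares x,y,z [-1.8  -5.75  5.66] turn 0.212
```

>>> servo_tool(
  plan=[
    [-0.5,0,0,0,0.2],
    [-0.5,0,0,0.071,0.2],
    [-0.5,0,0,0.071,0.2],
    [-0.5,0,0,0.071,0.2],
    [0,-0.3,0.3,0,0.2],
    [0,-0.7,0.7,0,0.2],
    [0,-0.7,0.7,0,0.2],
    [0,-0.7,0.7,0,0.2],
    [0,-0.7,0.7,0,0.2],
    [0,-0.7,0.7,0,0.2],
  ],
)

```text
t: 4.9
eef_pos: [0.5595, 0.1841, 0.0914]
eef_rot: [[0.016, 0.094, 0.995], [0.012, 0.995, -0.094], [-1.0, 0.013, 0.015]]
ft_force: [0.3, 0.1, -0.5]
finger_gap: 0.341
```

```bash
python3 go.py .6294 .1046 .08 85
```

```text
t 4.9 pos [0.5595 0.1841 0.0914] phi 84.6 gap 0.341 F [ 0.3  0.1 -0.5] tilt -0.9998
shares x,y,z [ 0.28 -1.83  1.91] turn -0.004
```

>>> servo_tool(
  plan=[
    [0.2,-0.7,0.7,0,0.2],
    [0.2,-0.6,0.6,0,0.2],
    [0.2,-0.2,0.2,0,0.2],
    [0.2,0,0,0,0.2],
    [0,0,0,0,0.2],
  ],
)

```text
t: 5.4
eef_pos: [0.6181, 0.1124, 0.0577]
eef_rot: [[0.016, 0.099, 0.995], [0.012, 0.995, -0.1], [-1.0, 0.013, 0.015]]
ft_force: [-0.1, 0.0, -0.3]
finger_gap: 0.343
```

```bash
python3 go.py .6294 .1046 .012 85
```

```text
t 5.4 pos [0.6181 0.1124 0.0577] phi 84.3 gap 0.343 F [-0.1  0.  -0.3] tilt -0.9998
shares x,y,z [ 1.14 -0.17  0.3 ] turn -0.008
```

>>> servo_tool(
  plan=[
    [0.2,-0.17,0.3,0,0.2],
    [0.2,0,0,0,0.2],
    [0.2,0,0,0,0.2],
    [0.2,0,0,0,0.2],
    [0,0,0,0,0.2],
  ],
)

```text
t: 5.9
eef_pos: [0.6262, 0.1108, 0.0243]
eef_rot: [[0.014, 0.093, 0.996], [0.013, 0.996, -0.094], [-1.0, 0.014, 0.013]]
ft_force: [1.2, 0.2, -0.8]
finger_gap: 0.341
```

```bash
python3 go.py .6294 .1046 .012 85
```

```text
t 5.9 pos [0.6262 0.1108 0.0243] phi 84.6 gap 0.341 F [ 1.2  0.2 -0.8] tilt -0.9998
shares x,y,z [ 0.31 -0.15  0.09] turn -0.004
```

>>> servo_tool(
  plan=[
    [0.1,-0.17,0.09,0,0.2],
    [0.12,-0.03,0,0,0.2],
    [0.08,0,0,0,0.2],
    [0,0,0,0,0.2],
  ],
)

```text
t: 6.3
eef_pos: [0.6293, 0.1025, 0.0118]
eef_rot: [[0.015, 0.093, 0.996], [0.013, 0.996, -0.093], [-1.0, 0.014, 0.013]]
ft_force: [-0.0, 0.9, -0.3]
finger_gap: 0.341
```

```bash
python3 go.py .6294 .1046 .012 85
```

```text
t 6.3 pos [0.6293 0.1025 0.0118] phi 84.7 gap 0.341 F [-0.   0.9 -0.3] tilt -0.9998
shares x,y,z [-0.    0.05 -0.  ] turn -0.004
```

>>> servo_tool(
  plan=[
    [0,0,0,0,0.6],
    [0,0,0,0,0.6],
    [0,0,0,0,0.6],
    [-0.3,0,0,0,0.6],
    [-0.5,0,0,0,0.6],
    [-0.5,0,0,0.05,0.6],
    [-0.5,0,0,0.08,0.6],
    [-0.2,0,0,0.08,0.6],
    [0,0,0,0.08,0.6],
    [0,0,0,0,0.6],
  ],
)

```text
t: 7.3
eef_pos: [0.6297, 0.1015, 0.1028]
eef_rot: [[0.02, 0.535, 0.845], [0.013, 0.845, -0.535], [-1.0, 0.022, 0.011]]
ft_force: [-0.3, -0.3, -0.7]
finger_gap: 0.596
```

```bash
python3 go.py .4743 -.129 .008 59.2
```

```text
t 7.3 pos [0.6297 0.1015 0.1028] phi 57.7 gap 0.596 F [-0.3 -0.3 -0.7] tilt -0.9997
shares x,y,z [ 2.37 -6.94 -0.39] turn -0.017
```

>>> servo_tool(
  plan=[
    [0,-0.5,-0.05,-0.015,0.6],
    [0,-0.9,-0.05,0,0.6],
    [0,-0.9,-0.05,0,0.6],
    [0,-0.9,-0.05,0,0.6],
    [0,-0.9,-0.05,0,0.6],
    [0.2,-0.9,-0.05,0,0.6],
    [0.2,-0.9,-0.05,0,0.6],
    [0.2,-0.6,0,0,0.6],
    [0.2,-0.2,0,0,0.6],
    [0,0,0,0,0.6],
  ],
)

```text
t: 8.3
eef_pos: [0.4804, -0.1297, 0.0688]
eef_rot: [[0.028, 0.477, 0.878], [0.011, 0.878, -0.478], [-1.0, 0.023, 0.02]]
ft_force: [0.2, 0.6, 0.1]
finger_gap: 0.595
```

```bash
python3 go.py .4743 -.129 .008 59.2
```

```text
t 8.3 pos [ 0.4804 -0.1297  0.0688] phi 61.5 gap 0.595 F [0.2 0.6 0.1] tilt -0.9995
shares x,y,z [ 1.52 -0.06 -0.14] turn 0.025
```

>>> servo_tool(
  plan=[
    [0.3,-0.07,-0.15,0.025,0.6],
    [0.5,0,0,0,0.6],
    [0.3,0,0,0,0.6],
    [0.1,0,0,0,0.6],
    [0,0,0,0,0.6],
  ],
)

```text
t: 8.8
eef_pos: [0.4782, -0.1261, 0.0217]
eef_rot: [[0.031, 0.504, 0.863], [0.011, 0.863, -0.504], [-0.999, 0.025, 0.021]]
ft_force: [-0.5, -0.1, 0.4]
finger_gap: 0.596
```

```bash
python3 go.py .4743 -.129 .008 59.2
```

```text
t 8.8 pos [ 0.4782 -0.1261  0.0217] phi 59.7 gap 0.596 F [-0.5 -0.1  0.4] tilt -0.9995
shares x,y,z [ 0.34 -0.11 -0.05] turn 0.006
```

Then grip.

>>> servo_tool(
  plan=[
    [0.1,-0.11,-0.06,0,0.6],
    [0.15,-0.03,-0.01,0,0.6],
    [0.1,0,0,0,0.6],
    [0,0,0,0,0.2],
    [0,0,0,0,0.2],
    [0,0,0,0,0.2],
    [0,0,0,0,0.2],
  ],
)

```text
t: 9.5
eef_pos: [0.4748, -0.1301, 0.0091]
eef_rot: [[0.034, 0.503, 0.864], [0.009, 0.864, -0.503], [-0.999, 0.025, 0.025]]
ft_force: [0.2, -1.2, -0.3]
finger_gap: 0.343
```

```bash
python3 go.py .5604 .3536 .08 92.7
```

```text
t 9.5 pos [ 0.4748 -0.1301  0.0091] phi 59.8 gap 0.343 F [ 0.2 -1.2 -0.3] tilt -0.9994
shares x,y,z [-1.77 11.98  2.71] turn -0.365
```

>>> servo_tool(
  plan=[
    [-0.5,0,0,0,0.2],
    [-0.6,0,0,-0.09,0.2],
    [-0.6,0,0,-0.09,0.2],
    [-0.3,0,0,-0.09,0.2],
    [0,0,0,-0.09,0.2],
    [0,0.5,0.1,0,0.2],
    [0,0.9,0.2,0,0.2],
    [0,0.9,0.2,0,0.2],
    [0,0.9,0.2,0,0.2],
    [0,0.9,0.2,0,0.2],
  ],
)

```text
t: 10.5
eef_pos: [0.4985, 0.0362, 0.095]
eef_rot: [[0.035, -0.055, 0.998], [0.007, 0.998, 0.055], [-0.999, 0.005, 0.036]]
ft_force: [0.4, -0.0, -0.0]
finger_gap: 0.339
```

>>> servo_tool(
  plan=[
    [0,0.9,0.2,0,0.2],
    [0,0.9,0.2,0,0.2],
    [0,0.9,0.2,0,0.2],
    [0,0.9,0.2,0,0.2],
    [0,0.9,0.2,0,0.2],
  ],
)

```text
t: 11.0
eef_pos: [0.5289, 0.2263, 0.0979]
eef_rot: [[0.037, -0.055, 0.998], [0.007, 0.998, 0.055], [-0.999, 0.005, 0.037]]
ft_force: [0.4, -1.1, -0.4]
finger_gap: 0.341
```

```bash
python3 go.py .5604 .3536 .08 92.7
```

```text
t 11.0 pos [0.5289 0.2263 0.0979] phi 93.2 gap 0.341 F [ 0.4 -1.1 -0.4] tilt -0.9993
shares x,y,z [0.45 3.14 0.94] turn 0.005
```

>>> servo_tool(
  plan=[
    [0.2,0.9,0.28,0,0.2],
    [0.2,0.9,0.28,0,0.2],
    [0.3,0.7,0.2,0,0.2],
    [0.3,0.3,0.1,0,0.2],
    [0,0,0,0,0.2],
  ],
)

```text
t: 11.5
eef_pos: [0.5588, 0.3503, 0.0581]
eef_rot: [[0.038, -0.061, 0.997], [0.008, 0.998, 0.06], [-0.999, 0.006, 0.038]]
ft_force: [0.1, -1.3, -0.3]
finger_gap: 0.343
```

```bash
python3 go.py .5604 .3536 .0125 92.7
```

```text
t 11.5 pos [0.5588 0.3503 0.0581] phi 93.5 gap 0.343 F [ 0.1 -1.3 -0.3] tilt -0.9992
shares x,y,z [1.14 0.08 0.04] turn 0.009
```

>>> servo_tool(
  plan=[
    [0.3,0.07,0,0,0.2],
    [0.3,0,0,0,0.2],
    [0.2,0,0,0,0.2],
    [0.1,0,0,0,0.2],
    [0,0,0,0,0.2],
  ],
)

```text
t: 12.0
eef_pos: [0.5598, 0.3508, 0.0194]
eef_rot: [[0.037, -0.058, 0.998], [0.007, 0.998, 0.058], [-0.999, 0.005, 0.038]]
ft_force: [0.0, -0.9, -0.5]
finger_gap: 0.342
```

```bash
python3 go.py .5604 .3536 .0125 92.7
```

```text
t 12.0 pos [0.5598 0.3508 0.0194] phi 93.3 gap 0.342 F [ 0.  -0.9 -0.5] tilt -0.9993
shares x,y,z [0.17 0.07 0.02] turn 0.007
```

>>> servo_tool(
  plan=[
    [0.1,0.07,0.02,0,0.2],
    [0.08,0,0,0,0.2],
    [0,0,0,0,0.2],
    [0,0,0,0,0.6],
    [0,0,0,0,0.6],
    [0,0,0,0,0.6],
    [-0.3,0,0,0,0.6],
    [-0.5,0,0,0,0.6],
    [-0.5,0,0,0,0.6],
    [-0.5,0,0,-0.09,0.6],
  ],
)

```text
t: 13.0
eef_pos: [0.5573, 0.3525, 0.0873]
eef_rot: [[0.036, -0.198, 0.979], [0.007, 0.98, 0.198], [-0.999, -0.001, 0.036]]
ft_force: [-0.4, -1.3, 0.2]
finger_gap: 0.599
```

>>> servo_tool(
  plan=[
    [-0.3,0,0,-0.09,0.6],
    [0,0,0,-0.09,0.6],
    [0,0,0,-0.09,0.6],
    [0,0,0,-0.09,0.6],
    [0,0,0,-0.09,0.6],
    [0,0,0,-0.08,0.6],
    [0,0,0,0,0.6],
  ],
)

```text
t: 13.7
eef_pos: [0.5609, 0.3543, 0.1143]
eef_rot: [[0.05, -0.876, 0.479], [0.012, 0.48, 0.877], [-0.999, -0.038, 0.034]]
ft_force: [-0.2, 1.1, -0.2]
finger_gap: 0.599
```

```bash
python3 go.py .4685 .126 .008 150
```

```text
t 13.7 pos [0.5609 0.3543 0.1143] phi 151.3 gap 0.599 F [-0.2  1.1 -0.2] tilt -0.9987
shares x,y,z [ 2.66 -0.85 -6.1 ] turn 0.014
```

>>> servo_tool(
  plan=[
    [0,-0.06,-0.5,0.014,0.6],
    [0,-0.13,-0.9,0,0.6],
    [0,-0.13,-0.9,0,0.6],
    [0,-0.13,-0.9,0,0.6],
    [0,-0.13,-0.9,0,0.6],
    [0,-0.13,-0.9,0,0.6],
    [0.2,-0.1,-0.7,0,0.6],
    [0.3,0,-0.1,0,0.6],
    [0.3,0,0,0,0.6],
    [0,0,0,0,0.6],
  ],
)

```text
t: 14.7
eef_pos: [0.4723, 0.1329, 0.0803]
eef_rot: [[0.061, -0.846, 0.53], [0.014, 0.532, 0.847], [-0.998, -0.044, 0.044]]
ft_force: [-0.3, 0.4, -0.0]
finger_gap: 0.603
```

```bash
python3 go.py .4685 .126 .008 150
```

```text
t 14.7 pos [0.4723 0.1329 0.0803] phi 147.8 gap 0.603 F [-0.3  0.4 -0. ] tilt -0.998
shares x,y,z [ 1.81 -0.   -0.2 ] turn -0.024
```

>>> servo_tool(
  plan=[
    [0.5,0.03,-0.22,-0.024,0.6],
    [0.6,0.05,0,0,0.6],
    [0.3,0,0,0,0.6],
    [0.1,0,0,0,0.6],
    [0,0,0,0,0.6],
  ],
)

```text
t: 15.2
eef_pos: [0.4708, 0.1315, 0.0199]
eef_rot: [[0.063, -0.866, 0.496], [0.015, 0.498, 0.867], [-0.998, -0.047, 0.044]]
ft_force: [0.4, 1.7, -0.1]
finger_gap: 0.601
```

```bash
python3 go.py .4685 .126 .008 150
```

```text
t 15.2 pos [0.4708 0.1315 0.0199] phi 150.1 gap 0.601 F [ 0.4  1.7 -0.1] tilt -0.9979
shares x,y,z [ 0.3  -0.02 -0.15] turn 0.001
```

>>> servo_tool(
  plan=[
    [0.1,0,-0.15,0,0.6],
    [0.15,0,-0.02,0,0.6],
    [0.05,0,0,0,0.6],
    [0,0,0,0,0.2],
    [0,0,0,0,0.2],
    [0,0,0,0,0.2],
    [0,0,0,0,0.2],
  ],
)

```text
t: 15.9
eef_pos: [0.4706, 0.1254, 0.0102]
eef_rot: [[0.068, -0.865, 0.496], [0.015, 0.498, 0.867], [-0.998, -0.051, 0.046]]
ft_force: [0.7, 0.4, -0.8]
finger_gap: 0.341
```

```bash
python3 go.py .5894 -.3289 .08 66.3
```

```text
t 15.9 pos [0.4706 0.1254 0.0102] phi 150.1 gap 0.341 F [ 0.7  0.4 -0.8] tilt -0.9976
shares x,y,z [-1.75 -9.21  7.29] turn 0.931
```

>>> servo_tool(
  plan=[
    [-0.5,0,0,0,0.2],
    [-0.6,0,0,0.093,0.2],
    [-0.6,0,0,0.093,0.2],
    [-0.3,0,0,0.093,0.2],
    [0,0,0,0.093,0.2],
    [0,0,0,0.093,0.2],
    [0,0,0,0.093,0.2],
    [0,0,0,0.093,0.2],
    [0,0,0,0.093,0.2],
    [0,0,0,0.093,0.2],
  ],
)

```text
t: 16.9
eef_pos: [0.4639, 0.1245, 0.0928]
eef_rot: [[0.066, 0.294, 0.954], [0.015, 0.955, -0.296], [-0.998, 0.034, 0.059]]
ft_force: [-0.4, 0.2, -0.9]
finger_gap: 0.343
```

>>> servo_tool(
  plan=[
    [0,0,0,0.07,0.2],
    [0,-0.6,0.5,0,0.2],
    [0,-0.7,0.56,0,0.2],
    [0,-0.7,0.56,0,0.2],
    [0,-0.7,0.56,0,0.2],
    [0,-0.7,0.56,0,0.2],
    [0,-0.7,0.56,0,0.2],
    [0,-0.7,0.56,0,0.2],
    [0,-0.7,0.56,0,0.2],
    [0,-0.7,0.56,0,0.2],
  ],
)

```text
t: 17.9
eef_pos: [0.5467, -0.1904, 0.0928]
eef_rot: [[0.066, 0.4, 0.914], [0.017, 0.915, -0.402], [-0.998, 0.042, 0.054]]
ft_force: [-0.2, 0.9, -1.1]
finger_gap: 0.342
```

```bash
python3 go.py .5894 -.3289 .08 66.3
```

```text
t 17.9 pos [ 0.5467 -0.1904  0.0928] phi 66.4 gap 0.342 F [-0.2  0.9 -1.1] tilt -0.9977
shares x,y,z [ 0.32 -2.74  2.37] turn 0.001
```

>>> servo_tool(
  plan=[
    [0,-0.7,0.6,0,0.2],
    [0,-0.7,0.6,0,0.2],
    [0.2,-0.7,0.6,0,0.2],
    [0.3,-0.4,0.35,0,0.2],
    [0.3,-0.1,0.1,0,0.2],
    [0,0,0,0,0.2],
  ],
)

```text
t: 18.5
eef_pos: [0.5902, -0.3313, 0.0584]
eef_rot: [[0.066, 0.405, 0.912], [0.016, 0.914, -0.406], [-0.998, 0.042, 0.053]]
ft_force: [0.1, 0.5, -1.6]
finger_gap: 0.338
```

```bash
python3 go.py .5894 -.3289 .0135 66.3
```

```text
t 18.5 pos [ 0.5902 -0.3313  0.0584] phi 66.1 gap 0.338 F [ 0.1  0.5 -1.6] tilt -0.9977
shares x,y,z [ 1.12  0.05 -0.04] turn -0.002
```

>>> servo_tool(
  plan=[
    [0.3,0.03,-0.06,0,0.2],
    [0.3,0,-0.03,0,0.2],
    [0.2,0,0,0,0.2],
    [0.1,0,0,0,0.2],
    [0,0,0,0,0.2],
  ],
)

```text
t: 19.0
eef_pos: [0.5892, -0.323, 0.0196]
eef_rot: [[0.064, 0.401, 0.914], [0.018, 0.915, -0.403], [-0.998, 0.043, 0.051]]
ft_force: [-0.5, 1.2, -0.8]
finger_gap: 0.341
```

```bash
python3 go.py .5894 -.3289 .0135 66.3;  python3 -c "
from h import *
f=grab('side');cv2.imwrite('pics/s2.png',cv2.resize(cv2.cvtColor(f['pixels'],4)[200:380,320:550],None,fx=3,fy=3))"
```

```text
t 19.0 pos [ 0.5892 -0.323   0.0196] phi 66.3 gap 0.341 F [-0.5  1.2 -0.8] tilt -0.9978
shares x,y,z [ 0.15 -0.13  0.06] turn 0.0
```

View pics/s2.png

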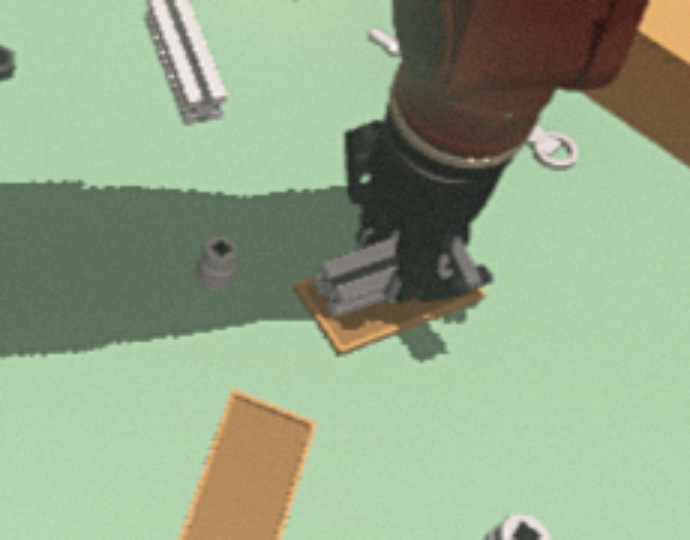

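piece_long (crop px 355,275) is held just over its tray and inside the tray walls. Lower and release.

>>> servo_tool(
  plan=[
    [0.06,-0.13,0.06,0,0.2],
    [0.08,-0.03,0,0,0.2],
    [0.04,0,0,0,0.2],
    [0,0,0,0,0.2],
  ],
)

```text
t: 19.45
eef_pos: [0.5903, -0.3313, 0.0139]
eef_rot: [[0.067, 0.401, 0.914], [0.016, 0.915, -0.403], [-0.998, 0.042, 0.054]]
ft_force: [-0.0, 0.8, 0.3]
finger_gap: 0.343
```

```bash
python3 go.py .5894 -.3289 .0135 66.3
```

```text
t 19.45 pos [ 0.5903 -0.3313  0.0139] phi 66.3 gap 0.343 F [-0.   0.8  0.3] tilt -0.9976
shares x,y,z [ 0.01  0.04 -0.05] turn 0.0
```

>>> servo_tool(
  plan=[
    [0,0,0,0,0.6],
    [0,0,0,0,0.6],
    [0,0,0,0,0.6],
    [-0.3,0,0,0,0.6],
    [-0.5,0,0,0,0.6],
    [-0.5,0,0,0,0.6],
    [-0.5,0,0,-0.09,0.6],
    [-0.3,0,0,-0.09,0.6],
    [0,0,0,-0.09,0.6],
    [0,0,0,-0.09,0.6],
  ],
)

```text
t: 20.45
eef_pos: [0.5852, -0.3336, 0.1082]
eef_rot: [[0.07, -0.169, 0.983], [0.013, 0.986, 0.168], [-0.997, 0.001, 0.071]]
ft_force: [-0.4, 0.7, 0.4]
finger_gap: 0.599
```

>>> servo_tool(
  plan=[
    [0,0,0,-0.09,0.6],
    [0,0,0,-0.09,0.6],
    [0,0,0,-0.09,0.6],
    [0,0,0,-0.09,0.6],
    [0,0,0,-0.09,0.6],
    [0,0,0,-0.06,0.6],
    [0,0,0,0,0.6],
  ],
)

```text
t: 21.15
eef_pos: [0.5866, -0.335, 0.1178]
eef_rot: [[0.076, -0.844, 0.531], [0.007, 0.533, 0.846], [-0.997, -0.061, 0.047]]
ft_force: [0.1, -0.6, -0.7]
finger_gap: 0.604
```

```bash
python3 go.py .6543 -.1011 .008 144.9
```

```text
t 21.15 pos [ 0.5866 -0.335   0.1178] phi 147.7 gap 0.604 F [ 0.1 -0.6 -0.7] tilt -0.9971
shares x,y,z [2.74 1.98 5.76] turn 0.031
```

>>> servo_tool(
  plan=[
    [0,0.2,0.5,0.031,0.6],
    [0,0.3,0.85,0,0.6],
    [0,0.3,0.85,0,0.6],
    [0,0.3,0.85,0,0.6],
    [0,0.3,0.85,0,0.6],
    [0.2,0.3,0.85,0,0.6],
    [0.3,0.2,0.6,0,0.6],
    [0.3,0,0.1,0,0.6],
    [0,0,0,0,0.6],
  ],
)

```text
t: 22.05
eef_pos: [0.6569, -0.1073, 0.099]
eef_rot: [[0.084, -0.797, 0.598], [0.003, 0.6, 0.8], [-0.997, -0.065, 0.052]]
ft_force: [-0.9, -0.4, -0.7]
finger_gap: 0.601
```

```bash
python3 go.py .6543 -.1011 .008 144.9
```

```text
t 22.05 pos [ 0.6569 -0.1073  0.099 ] phi 143.0 gap 0.601 F [-0.9 -0.4 -0.7] tilt -0.9965
shares x,y,z [2.28 0.14 0.09] turn -0.021
```

>>> servo_tool(
  plan=[
    [0.4,0.28,-0.03,-0.021,0.6],
    [0.6,0,0,0,0.6],
    [0.5,0,0,0,0.6],
    [0.2,0,0,0,0.6],
    [0,0,0,0,0.6],
  ],
)

```text
t: 22.55
eef_pos: [0.6534, -0.1073, 0.0325]
eef_rot: [[0.087, -0.811, 0.579], [-0.0, 0.581, 0.814], [-0.996, -0.071, 0.05]]
ft_force: [0.3, -0.4, 0.1]
finger_gap: 0.598
```

```bash
python3 go.py .6543 -.1011 .008 144.9
```

```text
t 22.55 pos [ 0.6534 -0.1073  0.0325] phi 144.4 gap 0.598 F [ 0.3 -0.4  0.1] tilt -0.9962
shares x,y,z [0.61 0.07 0.14] turn -0.006
```

>>> servo_tool(
  plan=[
    [0.2,0.1,0.12,0,0.6],
    [0.2,0,0,0,0.6],
    [0.15,0,0,0,0.6],
    [0,0,0,0,0.6],
  ],
)

```text
t: 22.95
eef_pos: [0.6564, -0.1023, 0.0121]
eef_rot: [[0.09, -0.809, 0.581], [-0.002, 0.583, 0.812], [-0.996, -0.074, 0.051]]
ft_force: [0.3, -0.2, -0.1]
finger_gap: 0.6
```

```bash
python3 go.py .6543 -.1011 .010 144.9
```

```text
t 22.95 pos [ 0.6564 -0.1023  0.0121] phi 144.2 gap 0.6 F [ 0.3 -0.2 -0.1] tilt -0.9959
shares x,y,z [ 0.05  0.06 -0.01] turn -0.008
```

>>> servo_tool(
  plan=[
    [0.05,0.06,0,0,0.6],
    [0,0,0,0,0.2],
    [0,0,0,0,0.2],
    [0,0,0,0,0.2],
    [0,0,0,0,0.2],
  ],
)

```text
t: 23.45
eef_pos: [0.6553, -0.101, 0.0112]
eef_rot: [[0.092, -0.809, 0.581], [-0.003, 0.583, 0.813], [-0.996, -0.076, 0.052]]
ft_force: [-0.1, 0.4, -1.6]
finger_gap: 0.347
```

```bash
python3 go.py .3942 -.3459 .09 109.4
```

```text
t 23.45 pos [ 0.6553 -0.101   0.0112] phi 144.2 gap 0.347 F [-0.1  0.4 -1.6] tilt -0.9958
shares x,y,z [-1.97 -3.61 -8.19] turn 0.387
```

>>> servo_tool(
  plan=[
    [-0.5,0,0,0,0.2],
    [-0.7,0,0,0,0.2],
    [-0.7,0,0,0.09,0.2],
    [-0.4,0,0,0.09,0.2],
    [0,0,0,0.09,0.2],
    [0,0,0,0.09,0.2],
    [0,0,0,0,0.2],
  ],
)

```text
t: 24.15
eef_pos: [0.6453, -0.1003, 0.1051]
eef_rot: [[0.089, -0.353, 0.931], [-0.001, 0.935, 0.354], [-0.996, -0.033, 0.083]]
ft_force: [0.2, -0.4, -1.5]
finger_gap: 0.341
```

```bash
python3 go.py .3942 -.3459 .09 109.4
```

```text
t 24.15 pos [ 0.6453 -0.1003  0.1051] phi 110.7 gap 0.341 F [ 0.2 -0.4 -1.5] tilt -0.996
shares x,y,z [ 0.38 -3.71 -7.96] turn 0.014
```

>>> servo_tool(
  plan=[
    [-0.06,-0.2,-0.5,0.014,0.2],
    [-0.06,-0.4,-0.86,0,0.2],
    [-0.06,-0.4,-0.86,0,0.2],
    [-0.06,-0.4,-0.86,0,0.2],
    [-0.06,-0.4,-0.86,0,0.2],
    [-0.06,-0.4,-0.86,0,0.2],
    [-0.06,-0.4,-0.86,0,0.2],
    [-0.06,-0.4,-0.86,0,0.2],
  ],
)

```text
t: 24.95
eef_pos: [0.4371, -0.3068, 0.1041]
eef_rot: [[0.089, -0.375, 0.923], [0.001, 0.927, 0.376], [-0.996, -0.033, 0.082]]
ft_force: [0.1, 0.3, -1.6]
finger_gap: 0.34
```

```bash
python3 go.py .3942 -.3459 .07 109.4
```

```text
t 24.95 pos [ 0.4371 -0.3068  0.1041] phi 112.0 gap 0.34 F [ 0.1  0.3 -1.6] tilt -0.9961
shares x,y,z [ 0.85 -0.57 -1.34] turn 0.029
```

>>> servo_tool(
  plan=[
    [0.1,-0.35,-0.8,0.029,0.2],
    [0.3,-0.15,-0.5,0,0.2],
    [0.4,0,-0.1,0,0.2],
    [0.2,0,0,0,0.2],
    [0,0,0,0,0.2],
  ],
)

```text
t: 25.45
eef_pos: [0.3904, -0.3508, 0.0588]
eef_rot: [[0.088, -0.344, 0.935], [-0.001, 0.938, 0.346], [-0.996, -0.032, 0.083]]
ft_force: [-0.7, -0.9, -1.4]
finger_gap: 0.341
```

```bash
python3 go.py .3942 -.3459 .015 109.4
```

```text
t 25.45 pos [ 0.3904 -0.3508  0.0588] phi 110.2 gap 0.341 F [-0.7 -0.9 -1.4] tilt -0.9961
shares x,y,z [1.09 0.08 0.13] turn 0.008
```

>>> servo_tool(
  plan=[
    [0.3,0.06,0.03,0.008,0.2],
    [0.3,0,0,0,0.2],
    [0.2,0,0,0,0.2],
    [0,0,0,0,0.2],
  ],
)

```text
t: 25.85
eef_pos: [0.3955, -0.3467, 0.0251]
eef_rot: [[0.089, -0.337, 0.937], [-0.001, 0.941, 0.339], [-0.996, -0.031, 0.083]]
ft_force: [-0.2, -1.1, -2.0]
finger_gap: 0.339
```

```bash
python3 go.py .3942 -.3459 .015 109.4;  python3 -c "
from h import *
f=grab('side');cv2.imwrite('pics/s3.png',cv2.resize(cv2.cvtColor(f['pixels'],4)[240:420,300:530],None,fx=3,fy=3))"
```

```text
t 25.85 pos [ 0.3955 -0.3467  0.0251] phi 109.7 gap 0.339 F [-0.2 -1.1 -2. ] tilt -0.996
shares x,y,z [ 0.25  0.03 -0.02] turn 0.004
```

View pics/s3.png

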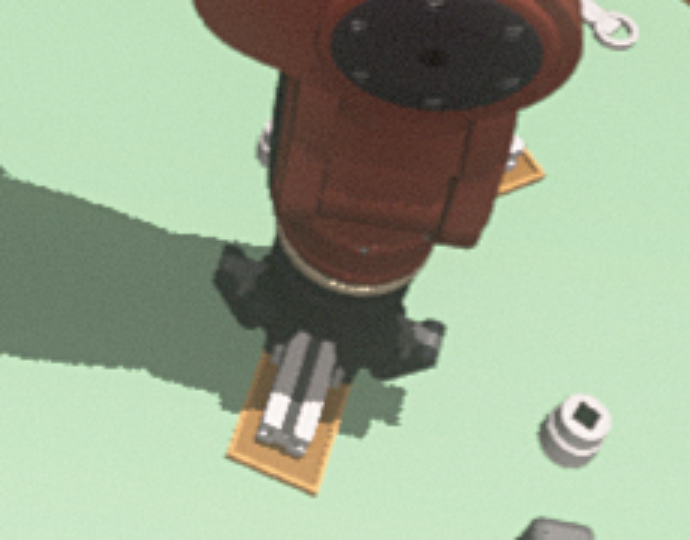

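piece_longest (crop px 300,390) is over its tray and lined up with it. Lower, release, retreat.

>>> servo_tool(
  plan=[
    [0.12,0.02,-0.02,0,0.2],
    [0.1,0,0,0,0.2],
    [0.04,0,0,0,0.2],
    [0,0,0,0,0.2],
  ],
)

```text
t: 26.3
eef_pos: [0.3962, -0.3471, 0.0155]
eef_rot: [[0.09, -0.338, 0.937], [-0.003, 0.941, 0.34], [-0.996, -0.034, 0.084]]
ft_force: [-0.1, 0.1, -0.8]
finger_gap: 0.343
```

>>> servo_tool(
  plan=[
    [0,0,0,0,0.6],
    [0,0,0,0,0.6],
    [0,0,0,0,0.6],
    [-0.3,0,0,0,0.6],
    [-0.5,0,0,0,0.6],
    [-0.6,0,0,0,0.6],
    [-0.6,0,0,0,0.6],
    [-0.6,0,0,0,0.6],
    [-0.6,0,0,0,0.6],
    [0,0.5,0.3,0,0.6],
  ],
)

```text
t: 27.3
eef_pos: [0.388, -0.3256, 0.1548]
eef_rot: [[0.092, -0.336, 0.937], [-0.008, 0.941, 0.338], [-0.996, -0.038, 0.084]]
ft_force: [0.3, 0.3, -0.6]
finger_gap: 0.6
```

>>> servo_tool(
  plan=[
    [0,0.9,0.4,0,0.6],
    [0,0.9,0.4,0,0.6],
    [0,0.9,0.4,0,0.6],
    [0,0.9,0.4,0,0.6],
    [0,0.9,0.4,0,0.6],
    [0,0.9,0.4,0,0.6],
    [0,0.9,0.4,0,0.6],
    [0,0.5,0.2,0,0.6],
    [0,0,0,0,0.6],
    [0,0,0,0,0.6],
  ],
)

```text
t: 28.3
eef_pos: [0.4103, -0.0187, 0.1663]
eef_rot: [[0.106, -0.335, 0.936], [-0.016, 0.941, 0.338], [-0.994, -0.051, 0.095]]
ft_force: [-0.5, -0.3, 0.2]
finger_gap: 0.599
```

```bash
cat > chk.py <<'E'
from fit import *
ft=grab('top','top9.png');fs=grab('side','side9.png')
T=dict(p50=(.6294,.1046,175),p70=(.5604,.3536,2.7),p90=(.5894,-.3289,156.3),p110=(.3942,-.3459,19.4))
for k,(x,y,a) in T.items():
    q,c=fit([ft],'p',(x,y,np.radians(a)),int(k[1:])/1000,.03,.03,.003)
    print(k,((q[:2]-[x,y])*1000).round(1),'mm, dyaw',round(float(np.degrees(q[2]))-a,1),round(c,2))
E
python3 chk.py; python3 go.py 0 0 0 90
```

```text
p50 [ 0.8 -0.7] mm, dyaw -0.9 0.11
p70 [0.9 2.5] mm, dyaw -2.7 0.11
p90 [ 0.3 -2.2] mm, dyaw -3.5 0.14
p110 [ 0.9 -1. ] mm, dyaw 0.0 0.14
t 28.4 pos [ 0.4104 -0.0194  0.1661] phi 109.5 gap 0.602 F [-0.1 -0.9 -0.4] tilt -0.9942
shares x,y,z [  4.15   0.49 -10.26] turn 0.216
```

```bash
python3 -c "
import cv2
a=cv2.imread('pics/top9.png')[100:300,130:480];b=cv2.imread('pics/side9.png')[100:420,:]
cv2.imwrite('pics/t9.png',cv2.resize(a,None,fx=2.25,fy=2.25,interpolation=2));cv2.imwrite('pics/s9.png',cv2.resize(b,None,fx=1.42,fy=1.42))"
```

```text
(no output)
```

View pics/t9.png

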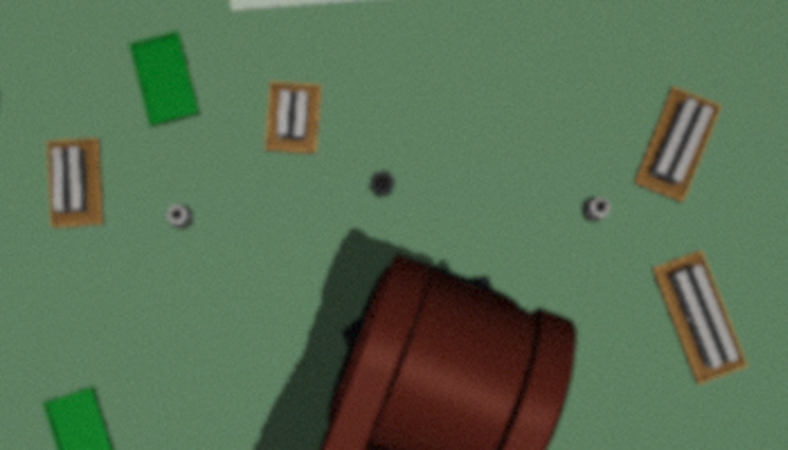

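View pics/s9.png

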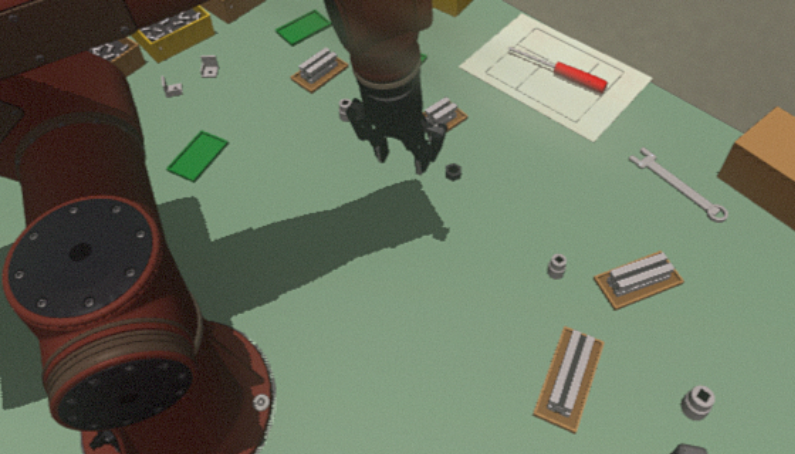

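All four pieces lie flat in their own trays, and both sockets still stand upright (top crop px 179,216 and 597,208). The gripper is clear, so I hand in.

```bash
python3 -c "
from plant import bot
bot.close_job();print(bot.observe()['t'])"
```

```text
the job is handed in; nothing more can be done
the job is handed in; nothing more can be done
```

I placed all four profiles flat in the trays made for their lengths and handed the job in at about 28 s of the 104 s allowed.

- **Positions:** the last check, from the top camera, put every piece within about 3 mm of its tray's centre and within 4° of its direction. The limits are 13 mm and 0.35 rad (20°). The fit treats each piece as lying flat on the tray floor, so I judged height only by eye.
- **By eye:** in both views all four pieces lie flat inside their walls. The two sockets are upright and look unmoved, though I did not measure them. The arm is clear.
- **What did not go to plan:**
  - The side camera could not be used to measure the pieces because their outlines did not separate from the bench. Their positions rest on the top camera alone; the trays agreed in both cameras to within about 3 mm.
  - The tool slowly drifted to about 6° off vertical over the run. I corrected each approach for this, and it did not spoil any placing.

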